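# Third hand: hold a rack bracket against the spring fence

## Task

Pick the aluminium angle bracket out of the black tray and lay it flat in the blue fixture's channel, its upright flange facing the orange sprung fence, then press it squarely against the fence until the black pointer stands in the green band of the scale, never into the red. Finish still holding it there with a steady push, so that a colleague can bolt it; only the bracket may touch the fixture at the end, and the jar, wrench and carton stay where they are.

Things in the scene. Friction and masses are not known exactly. Their poses are not given: they have to be found in the camera images.
- bracket: Loose aluminium angle bracket, 0.18-0.31 kg, on its foot in the tray. Origin: centre of the foot's underside, z up. Foot 72 (x) by 60 (y) by 8 thick. Upright flange 60 wide, 8 thick, outer face at x = +36, top at z = 45. Central gusset rib 12 thick (y), x = -31 to 28, top at z = 57: pinch it from above across y. Dark dots: bolt holes.
- flange (a point): Point on the bracket's outer flange face, at (36, 0, 22) mm in the bracket's frame; same axes as the bracket.
- tray: Fixed black tray, 190 (x) by 160 (y), walls 18 high and 5 thick, floor 5 thick, with a green strip on its -x side. Origin: centre of its underside.
- jig: Fixed blue fixture, base 240 (x) by 156 (y) by 12. Origin: centre of its underside; +x is the pressing direction. Dark bed (z = 12) between steel rails along x, inner faces at y = -34 and 34 (4 mm play each side of the bracket), 10 wide, 10 high, x = -110 to 80; open above and at -x. Orange fence across it; housing behind at x = 90 to 110, 58 high.
- green (a point): Centre of the green band (20 mm long in x) on the white scale block beside the fence, at (47, 62, 22) mm in the jig frame; the block spans x = 10 to 82, y = 48 to 76, top at z = 22. A red patch lies farther on (+x).
- stop_face (a point): Centre of the orange fence's pressing face (looks to the jig's -x), 60 wide (y) and 44 high; it lies 22 above the bed and 15 mm ahead (+x) of the jig's origin at rest, and moves with the fence. Same axes as the jig.
- stop (a joint): Travel of the orange fence in m: 0 at rest, growing as it is pushed to the jig's +x, end at 0.050. Its spring pushes back with 3 N plus 0.3 N per mm of travel. A black pointer 4 mm wide on the fence (centre 6 mm behind its face) runs over the scale: in the green from 0.016 to 0.036 (8 to 14 N), in the red from 0.043 on.
- jar: Bystander: white jar with yellow lid, 64 across, 85 high, loose. Origin: centre of its underside.
- wrench: Bystander: steel wrench 180 long lying along its x, loose. Origin: centre of its underside.
- carton: Bystander: closed cardboard carton 130 (x) by 90 (y) by 70 high, loose. Origin: centre of its underside.
Things that resemble listed ones, but are neither listed nor needed, are in the scene too. There is more than one size of the bracket; the job needs the middle-sized.

How it is judged:
By the outcome, as a careful person would: the job done as asked, in the order asked, and still so for the second after the job is handed in, while the arm keeps its last pose, push and grip.
It also fails if it takes over 42 s, if anything falls off the work surface, if the arm or the gripper's body presses on something with over 40 N, if the wrist force passes 120 N, or if a joint passes its speed limit or range.

## Robot

A 6-joint arm with a two-finger parallel gripper is mounted at the origin on the work surface. World frame = base frame: x ahead of the robot, y to its left, z up, the work surface at z = 0. Lengths are in m, angles in rad, forces in N, time in s.
With the tool pointing down it reaches from about 0.35 to 0.775 m from the base axis. Payload 7.3 kg.
Tool frame: the origin (TCP) lies at the very end of the fingers, on their centre line; the grasp point (between the pads) lies 19 mm behind it; z points along the fingers, y is the line along which they close (so a half turn about z gives the same grasp; the last joint's range is limited). The gripper opens to 92 mm and grips with 3 to 60 N. Pads are 19 mm wide; open, the fingers measure 130 mm over their backs; the gripper's body (75 mm by 190 mm) begins 47 mm behind the grasp point.
Start: joints at [0.964, 0.342, 1.524, -0, 1.275, -0.146], TCP at [0.233, 0.47, 0.227] pointing down, gripper open.
Joint ranges: [-2.53, 2.53], [-0.77, 2.02], [0.04, 2.7], [-1, 4.14], [0.28, 2.66], [-3.11, 3.11]. Speed limits (rad/s): [2.57, 2.57, 3.14, 3.14, 3.14, 3.14].

## Interface

Orientations are given as [roll, pitch, yaw] about the fixed x, y, z axes, in that order (R = Rz(yaw) Ry(pitch) Rx(roll)).
In Python, from cell import observe, read_camera, get_calibration, hand_in, search_frame gives the robot as it stands.
- The arm moves only by the tool step_arm, never from a script. Its argument "commands" is a list of rows, each an object with "translation": the shift along the tool's x, y, z in mm, a list of three; "roll": the turn about the tool's z in rad. In form: [{"translation": [x, y, z], "roll": roll}, ...]. A call has 1 to 20 rows; each row shifts and turns the commanded pose from where the row before left it, along the tool's axes as they then stand; what a row does not reach is not made up. A row lasts 1/12 s, in which the tool goes at most 41.7 mm and 7.16 degrees, less where a joint would pass 70% of its speed; a pose out of reach is approached as far as the arm can. A call is refused whole if a number of a shift passes 41.7 or a number of a turn 0.125, either way. A call with a gripper value outside its range is refused whole. "fingers" is the opening, from 0 (shut) to 1 (fully open), set as the call begins (left out, the last holds). The fingers move at their own pace and stop on an object; "grip_force" is the grip in N (left out, the last holds). Time passes only in rows, so rows that do not move let the fingers close. It gives the time, the measured TCP pose, the force, the opening and the grip force at its end, in the units of the state.
- observe(): the state, without advancing time (a new reading comes with each control period).
- read_camera(name): name is "side" or "top"; returns the picture (480x640x3 uint8, red, green, blue); there is no depth.
- get_calibration(name): a dict with "camera_matrix" (3x3 intrinsics, pixels), "world_from_camera" (4x4, takes a point from camera to world coordinates). Camera axes: x right, y up, looking along -z (the intrinsics and any distortion apply to the point x, -y, -z); pixel columns grow to the right and rows downward; lengths in m; the calibration is good to about 2 mm. A picture is of the moment at which its call begins. get_calibration takes no time and is no camera call.
- hand_in(): hands the job in; it is judged then, once.
Trained networks look in the newest picture that a camera, given by its name, has taken for a name from the list of things; names that differ only in an ending like _2 or _b are one class to them, and where a whole thing is asked for, a point or a joint stands for the part that bears it (a point fixed in the world has none). Each returns a list of dicts, best first, with "confidence" (0 to 1); they miss things now and then, are a little off and sometimes report something else, mostly with a low value. They report only what shows in the picture. A call takes as long as a camera call. They do not tell look-alikes from the thing itself.
- search_frame(camera, name): "at" ([x, y, z] in m, in world coordinates, good to about 4 mm: the middle of the surface that is visible of it).
The state is a dict: "time": time; "qpos": joint angles; "qvel": joint speeds; "joint_efforts": joint torques, N m; "tool_pos": TCP position; "tool_rot": TCP orientation; "contact_force": force on the tool from outside, world axes, zero at the start; "torque": the same for the moment, N m; "opening": finger opening in m; "grip_force": force on a finger pad.
Only numpy, scipy, OpenCV 4.12 (cv2) and the standard library are available. Lean on these libraries where they do the work, as an engineer would, in place of code of your own. Each camera call takes 0.05 s, during which the arm holds its last target. There are 200 camera calls.

## Working session

There is one attempt and no reset: what is moved stays moved. The work goes in short steps, Python scripts to look and compute and a tool call to move; the robot and the scene stay as the last step left them, time stands still between calls to the robot, and variables do not carry over. Pictures are saved under pics/ and viewed, at most 10 in all, crops included, and the job is handed in when it is done.

Besides the shell and the picture viewer there is one more tool, called after "Emit:" in YAML: its name, and indented under it one key for each argument. step_arm: Moves the arm, as the interface text tells. Its arguments: {"type":"object","properties":{"commands":{"type":"array"},"fingers":{"type":"number"},"grip_force":{"type":"number"}},"required":["commands"]}

```bash
mkdir -p pics; python3 - <<'E'
from cell import *
import cv2
s=observe();print(s['time'],s['tool_pos'],s['tool_rot'],s['opening'])
for c in('top','side'):
    cv2.imwrite(f'pics/{c}0.png',read_camera(c)[:,:,::-1])
    k=get_calibration(c);print(c,k['camera_matrix'],k['world_from_camera'])
    for n in('bracket','flange','tray','jig','green','stop_face','jar','wrench','carton'):
        print(c,n,[([round(v,3) for v in d['at']],round(d['confidence'],2)) for d in search_frame(c,n)[:4]])
E
```

```text
0.0 [0.23319292 0.46990326 0.22603634] [-3.14003497e+00 -2.53118492e-04  2.68078156e+00] 0.09185352042135626
top [[597.80698455   0.         316.08069158]
 [  0.         597.80698455 242.19322117]
 [  0.           0.           1.        ]] [[-1.37085745e-02  9.89876458e-01 -1.41268090e-01  3.83549590e-01]
 [-9.99590662e-01 -1.71149001e-02 -2.29257267e-02 -6.91221684e-04]
 [-2.51114264e-02  1.40895985e-01  9.89705884e-01  1.34367428e+00]
 [ 0.00000000e+00  0.00000000e+00  0.00000000e+00  1.00000000e+00]]
top bracket [([0.346, 0.17, 0.011], 0.94), ([0.615, 0.292, 0.006], 0.75), ([0.57, 0.144, 0.016], 0.6)]
top flange [([0.569, 0.145, 0.015], 0.9), ([0.342, 0.168, 0.013], 0.83), ([0.608, 0.292, 0.008], 0.71)]
top tray [([0.558, 0.117, 0.005], 0.71)]
top jig [([0.509, -0.207, 0.013], 0.71)]
top green [([0.504, -0.208, 0.011], 0.71)]
top stop_face [([0.535, -0.206, 0.038], 0.67)]
top jar [([0.773, -0.048, 0.084], 0.95)]
top wrench [([0.477, -0.406, 0.007], 0.74)]
top carton [([0.495, 0.455, 0.073], 0.87), ([0.553, 0.116, 0.002], 0.16)]
side [[562.07414673   0.         316.8699256 ]
 [  0.
[... 159 characters left out ...]
71384185 -1.06135488]
 [ 0.01183647  0.71965556  0.69423035  1.13292373]
 [ 0.          0.          0.          1.        ]]
side bracket [([0.609, 0.273, 0.017], 0.75), ([0.552, 0.114, 0.006], 0.66), ([0.343, 0.14, 0.034], 0.58)]
side flange [([0.345, 0.138, 0.039], 0.7), ([0.534, -0.224, 0.041], 0.66), ([0.572, 0.139, 0.027], 0.58), ([0.61, 0.27, 0.021], 0.49)]
side tray [([0.551, 0.112, 0.002], 0.7)]
side jig [([0.511, -0.222, 0.011], 0.73)]
side green [([0.51, -0.224, 0.014], 0.84)]
side stop_face [([0.542, -0.225, 0.039], 0.9)]
side jar [([0.779, -0.068, 0.062], 0.96)]
side wrench [([0.478, -0.405, 0.005], 0.73), ([0.543, -0.226, 0.04], 0.57)]
side carton [([0.499, 0.433, 0.065], 0.68)]
```

View pics/top0.png

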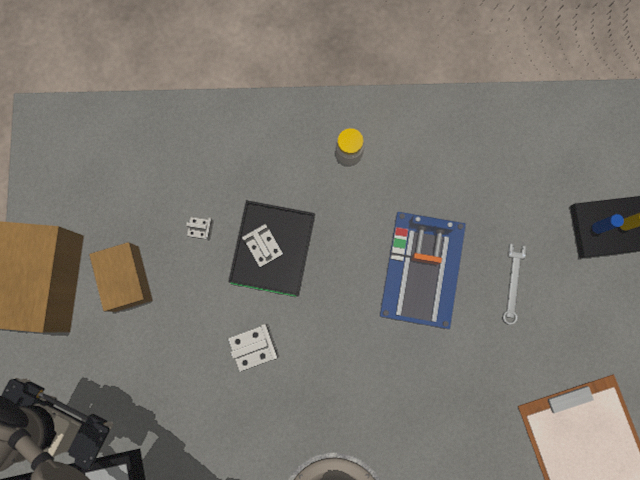

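View pics/side0.png

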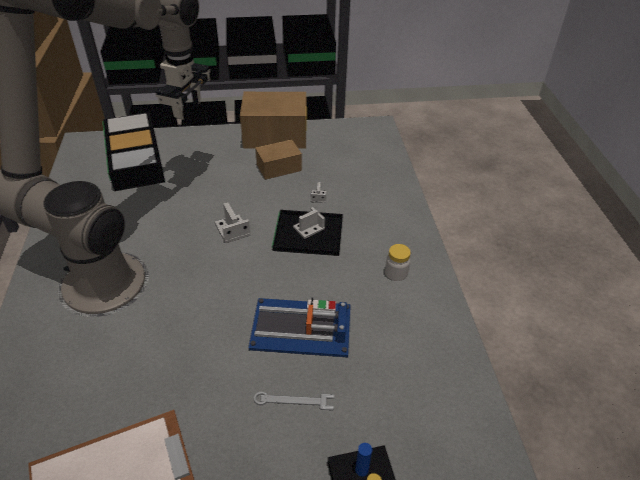

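The top view shows the middle-sized bracket in the tray near (263,245), the large one near (252,347) and the small one near (199,228). The jig spans roughly (381–465, 213–328), with its housing toward the top of the image. I'll enlarge both.

```bash
python3 - <<'E'
import cv2,numpy as np
t=cv2.imread('pics/top0.png')
a=cv2.resize(t[195:305,225:320],None,fx=4,fy=4,interpolation=cv2.INTER_CUBIC)
b=cv2.resize(t[205:335,375:470],None,fx=4,fy=4,interpolation=cv2.INTER_CUBIC)
s=np.zeros((520,764,3),np.uint8);s[:440,:380]=a;s[:520,384:764]=b
cv2.imwrite('pics/crop0.png',s)
E
```

```text
(no output)
```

View pics/crop0.png

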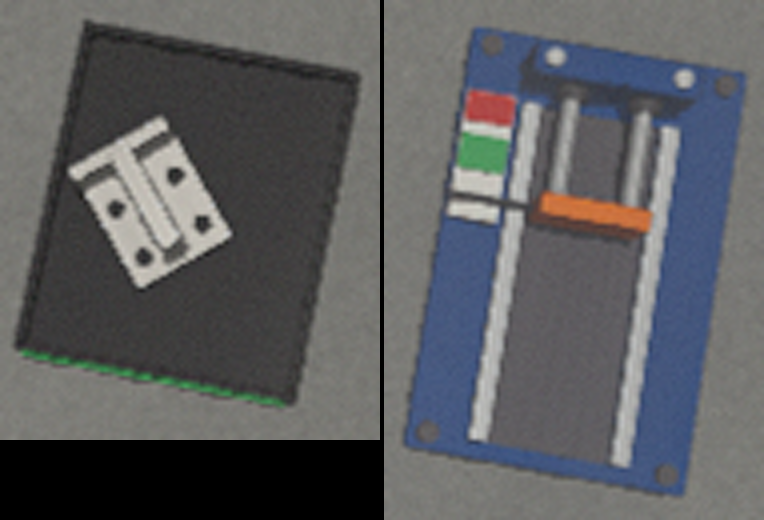

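The tray crop shows the flange at the bracket's upper-left end, so its yaw is about +30°. The rib runs from (120,155) to (170,250). In the jig crop the pointer is at rest just below the green band. I'll fit planar poses to the corners.

```bash
cat > h.py <<'E'
from cell import *
import numpy as np
from scipy.optimize import least_squares
def proj(c,P):
    k=get_calibration(c);T=np.linalg.inv(k['world_from_camera']);p=np.c_[P,np.ones(len(P))]@T.T
    q=np.c_[p[:,0],-p[:,1],-p[:,2]]@np.array(k['camera_matrix']).T
    return q[:,:2]/q[:,2:]
def place(v,P,z0):
    c,s=np.cos(v[2]),np.sin(v[2]);P=np.array(P,float)/1000
    return np.c_[v[0]+c*P[:,0]-s*P[:,1],v[1]+s*P[:,0]+c*P[:,1],P[:,2]+z0]
def fit(c,P,uv,z0,v0):
    r=least_squares(lambda v:(proj(c,place(v,P,z0))-uv).ravel(),v0,loss='soft_l1')
    return r.x,np.round(proj(c,place(r.x,P,z0))-uv,1)
E
python3 - <<'E'
from h import *
cr=lambda a,x0,y0:(np.array(a)+.5)/4-.5+[x0,y0]
B=[(-36,30,8),(-36,-30,8),(36,30,45),(36,-30,45),(28,-30,45),(-31,0,57)]
b=cr([(140,289),(233,236),(68,166),(163,116),(170,132),(168,250)],225,195)
J=[(-120,78,12),(-120,-78,12),(120,-78,12),(120,78,12),(-110,44,22),(80,44,22),(-110,-44,22),(80,-44,22)]
j=cr([(405,447),(684,495),(745,72),(472,28),(470,438),(527,103),(630,466),(679,128)],375,205);j[:,0]-=96
for a in(fit('top',B,b,.005,[.56,.12,.5]),fit('top',J,j,0,[.52,-.2,-.15])):print(a[0],a[1].tolist())
v=fit('top',J,j,0,[.52,-.2,-.15])[0]
print(proj('side',place(v,[J[i] for i in range(4)],0)))
E
```

```text
[0.56527599 0.14939499 0.49143996] [[-0.6, 0.2], [-0.4, 0.5], [-0.1, 0.7], [0.2, 0.1], [0.1, -0.8], [0.8, -1.0]]
[ 0.50927112 -0.20688296 -0.18798601] [[-0.2, -0.0], [0.4, 0.4], [0.5, -0.2], [-0.1, -0.6], [-0.0, 0.3], [-1.0, -0.4], [-0.0, 0.4], [0.2, -0.0]]
[[257.44818564 297.50023696]
 [247.85500293 347.48157786]
 [348.20288888 354.16886167]
 [350.08530908 303.31258844]]
```

Emit:
step_arm:
  commands:
    - {"translation": [0, 0, 0], "roll": -0.1}
    - {"translation": [0, 0, 0], "roll": -0.1}
    - {"translation": [0, 0, 0], "roll": -0.1}
    - {"translation": [0, 0, 0], "roll": -0.1}
    - {"translation": [0, 0, 0], "roll": -0.1}
    - {"translation": [0, 0, 0], "roll": -0.1}
    - {"translation": [0, 0, 0], "roll": -0.1}
    - {"translation": [0, 0, 0], "roll": -0.1}
    - {"translation": [0, 0, 0], "roll": -0.1}
    - {"translation": [0, 0, 0], "roll": -0.052}
  fingers: 0.42
  grip_force: 20

```text
time: 1.83
tool_pos: [0.2334, 0.4703, 0.2267]
tool_rot: [3.142, 0.0, -2.645]
contact_force: [0.1, -0.6, -0.5]
opening: 0.0391
grip_force: 0.0
```

Emit:
step_arm:
  commands:
    - {"translation": [-7, -22, 4], "roll": 0}
    - {"translation": [-7, -22, 4], "roll": 0}
    - {"translation": [-7, -22, 4], "roll": 0}
    - {"translation": [-7, -22, 4], "roll": 0}
    - {"translation": [-7, -22, 4], "roll": 0}
    - {"translation": [-7, -22, 4], "roll": 0}
    - {"translation": [-7, -22, 4], "roll": 0}
    - {"translation": [-7, -22, 4], "roll": 0}
    - {"translation": [-7, -22, 4], "roll": 0}
    - {"translation": [-7, -22, 4], "roll": 0}
    - {"translation": [-7, -22, 4], "roll": 0}
    - {"translation": [-7, -22, 4], "roll": 0}
    - {"translation": [-7, -22, 4], "roll": 0}
    - {"translation": [-7, -22, 4], "roll": 0}
    - {"translation": [-7, -22, 4], "roll": 0}
    - {"translation": [-7, -22, 4], "roll": 0}
    - {"translation": [-7, -22, 4], "roll": 0}
    - {"translation": [-7, -22, 4], "roll": 0}
    - {"translation": [-7, -22, 4], "roll": 0}
    - {"translation": [-7, -22, 4], "roll": 0}

```text
time: 3.5
tool_pos: [0.5652, 0.1474, 0.1465]
tool_rot: [3.142, 0.0, -2.65]
contact_force: [-0.4, -0.5, 0.2]
opening: 0.0385
grip_force: 0.0
```

Emit:
step_arm:
  commands:
    - {"translation": [0, 0, 0], "roll": 0}
    - {"translation": [0, 0, 0], "roll": 0}

```text
time: 3.67
tool_pos: [0.5647, 0.1475, 0.1462]
tool_rot: [3.141, -0.001, -2.652]
contact_force: [-0.5, 1.0, 0.4]
opening: 0.0385
grip_force: 0.0
```

```bash
python3 - <<'E'
from h import *
import cv2
v=[.5653,.1494,.4914]
E=[(-36,30,0),(-36,-30,0),(36,-30,0),(36,-30,45),(36,30,45),(36,30,0),(-36,30,0)]
R=[(-31,6,57),(28,6,57),(28,-6,57),(-31,-6,57),(-31,6,57)]
s=np.zeros((560,800,3),np.uint8)
for i,(c,x,y) in enumerate((('side',265,140),('top',220,165))):
    m=read_camera(c)[:,:,::-1][y:y+140,x:x+100].copy();m=cv2.resize(m,None,fx=4,fy=4,interpolation=cv2.INTER_CUBIC)
    for P in(E,R):
        q=(proj(c,place(v,P,.005))-[x,y]+.5)*4
        cv2.polylines(m,[q.astype(int)],False,(0,0,255),1)
    s[:,400*i:400*i+400]=m
cv2.imwrite('pics/b.png',s)
E
```

```text
(no output)
```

View pics/b.png

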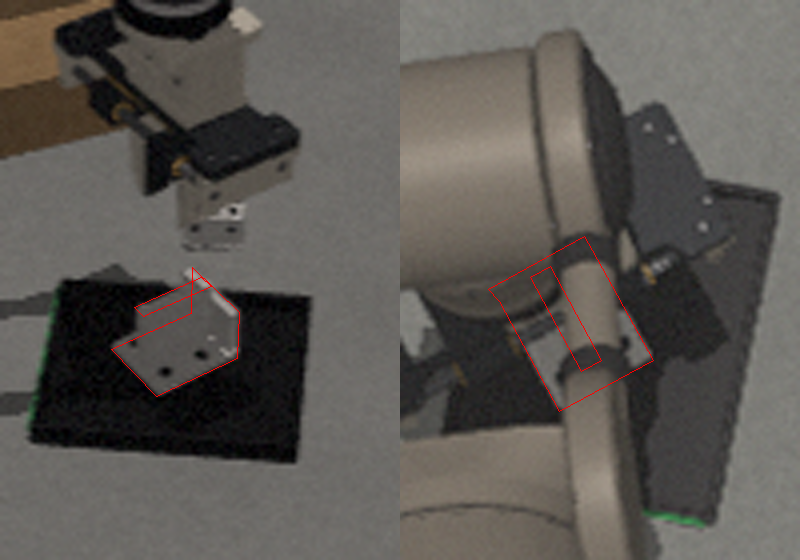

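The side overlay outlines the bracket well, at about (115–240, 270–395). The arm hides it in the top view. Descending and gripping.

Emit:
step_arm:
  commands:
    - {"translation": [1, 1.5, 14], "roll": 0}
    - {"translation": [0, 0, 15], "roll": 0}
    - {"translation": [0, 0, 15], "roll": 0}
    - {"translation": [0, 0, 15], "roll": 0}
    - {"translation": [0, 0, 15], "roll": 0}
    - {"translation": [0, 0, 15], "roll": 0}
    - {"translation": [0, 0, 15], "roll": 0}
    - {"translation": [0, 0, 12], "roll": 0}
    - {"translation": [0, 0, 8], "roll": 0}
    - {"translation": [0, 0, 0], "roll": 0}
    - {"translation": [0, 0, 0], "roll": 0}

```text
time: 4.68
tool_pos: [0.5626, 0.1498, 0.023]
tool_rot: [3.141, -0.0, -2.649]
contact_force: [0.2, -0.6, -1.3]
opening: 0.0389
grip_force: 0.0
```

Emit:
step_arm:
  commands:
    - {"translation": [0, 0, 0], "roll": 0}
    - {"translation": [0, 0, 0], "roll": 0}
    - {"translation": [0, 0, 0], "roll": 0}
    - {"translation": [0, 0, 0], "roll": 0}
    - {"translation": [0, 0, 0], "roll": 0}
    - {"translation": [0, 0, 0], "roll": 0}
  fingers: 0
  grip_force: 50

```text
time: 5.18
tool_pos: [0.5631, 0.1491, 0.0232]
tool_rot: [-3.141, 0.001, -2.651]
contact_force: [-0.6, -0.6, 2.8]
opening: 0.0115
grip_force: 50.0
```

Emit:
step_arm:
  commands:
    - {"translation": [0, 0, -6], "roll": 0}
    - {"translation": [0, 0, -12], "roll": 0}
    - {"translation": [0, 0, -16], "roll": 0}
    - {"translation": [0, 0, -16], "roll": 0}
    - {"translation": [0, 0, -16], "roll": 0}
    - {"translation": [0, 0, -16], "roll": 0}
    - {"translation": [0, 0, -16], "roll": 0}
    - {"translation": [0, 0, -10], "roll": 0}
    - {"translation": [0, 0, 0], "roll": 0.08}
    - {"translation": [0, 0, 0], "roll": 0.1}
    - {"translation": [0, 0, 0], "roll": 0.1}
    - {"translation": [0, 0, 0], "roll": 0.1}
    - {"translation": [0, 0, 0], "roll": 0.1}
    - {"translation": [0, 0, 0], "roll": 0.1}
    - {"translation": [0, 0, 0], "roll": 0.099}

```text
time: 6.43
tool_pos: [0.5623, 0.1491, 0.1303]
tool_rot: [-3.141, -0.001, 2.949]
contact_force: [-0.6, 0.4, -2.3]
opening: 0.0119
grip_force: 50.0
```

Emit:
step_arm:
  commands:
    - {"translation": [1, -10, 0], "roll": 0}
    - {"translation": [2, -18, 0], "roll": 0}
    - {"translation": [2, -20, 0], "roll": 0}
    - {"translation": [2, -20, 0], "roll": 0}
    - {"translation": [2, -20, 0], "roll": 0}
    - {"translation": [2, -20, 0], "roll": 0}
    - {"translation": [2, -20, 0], "roll": 0}
    - {"translation": [2, -20, 0], "roll": 0}
    - {"translation": [2, -20, 0], "roll": 0}
    - {"translation": [2, -20, 0], "roll": 0}
    - {"translation": [2, -20, 0], "roll": 0}
    - {"translation": [2, -20, 0], "roll": 0}
    - {"translation": [2, -20, 0], "roll": 0}
    - {"translation": [2, -20, 0], "roll": 0}
    - {"translation": [2, -20, 0], "roll": 0}
    - {"translation": [2, -20, 0], "roll": 0}
    - {"translation": [2, -20, 0], "roll": 0}
    - {"translation": [1, -20, 0], "roll": 0}
    - {"translation": [1, -12, 0], "roll": 0}

```text
time: 8.02
tool_pos: [0.4601, -0.1999, 0.1306]
tool_rot: [-3.141, -0.0, 2.956]
contact_force: [0.5, 0.3, -2.1]
opening: 0.0114
grip_force: 50.0
```

Emit:
step_arm:
  commands:
    - {"translation": [0, 0, 0], "roll": 0}
    - {"translation": [0, 0, 0], "roll": 0}
    - {"translation": [0, 0, 0], "roll": 0}

```text
time: 8.27
tool_pos: [0.4611, -0.1973, 0.1306]
tool_rot: [3.141, -0.0, 2.955]
contact_force: [0.1, 0.2, -2.3]
opening: 0.0119
grip_force: 50.0
```

```bash
python3 - <<'E'
from h import *
import cv2
a=-.188
v=[.4611+.002*np.cos(a),-.1973+.002*np.sin(a),a]
J=[.5093,-.2069,a]
E=[(-36,30,0),(-36,-30,0),(36,-30,0),(36,-30,45),(36,30,45),(36,30,0),(-36,30,0)]
R=[(-31,6,57),(28,6,57),(28,-6,57),(-31,-6,57),(-31,6,57)]
r1=[(-110,34,22),(80,34,22)];r2=[(-110,-34,22),(80,-34,22)];b=[(-120,78,12),(-120,-78,12),(120,-78,12),(120,78,12),(-120,78,12)]
d=np.array(J[:2])-v[:2];print('jig-frame bracket', -(d@[np.cos(a),np.sin(a)]),-(d@[-np.sin(a),np.cos(a)]))
s=np.zeros((560,800,3),np.uint8)
for i,(c,x,y) in enumerate((('side',225,230),('top',370,200))):
    x0=x;m=read_camera(c)[:,:,::-1][y:y+140,x:x+(130 if i==0 else 100)].copy();m=cv2.resize(m,None,fx=4 if i else 400/130,fy=4 if i else 400/130,interpolation=cv2.INTER_CUBIC)
    f=4 if i else 400/130
    for P,z,w,col in((E,.1126,v,(0,0,255)),(R,.1126,v,(0,0,255)),(r1,0,J,(0,255,255)),(r2,0,J,(0,255,255)),(b,0,J,(0,255,0))):
        q=(proj(c,place(w,P,z))-[x,y]+.5)*f
        cv2.polylines(m,[q.astype(int)],False,col,1)
    s[:m.shape[0],400*i:400*i+400]=m
cv2.imwrite('pics/c.png',s)
E
```

```text
jig-frame bracket -0.04714490274975434 0.00042253250429617555
```

View pics/c.png

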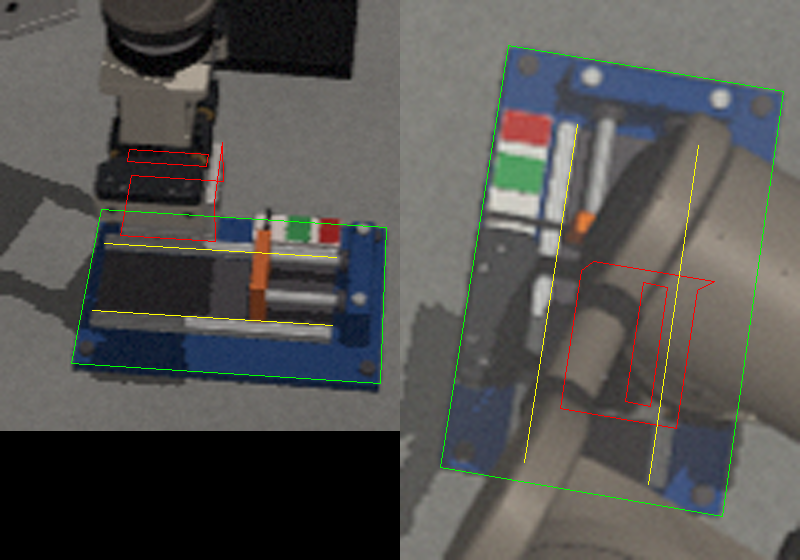

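The jig overlay matches both views to about 2 mm, and the held bracket lies centred over the channel with its flange to +x. Lowering.

Emit:
step_arm:
  commands:
    - {"translation": [0, 0, 8], "roll": 0}
    - {"translation": [0, 0, 14], "roll": 0}
    - {"translation": [0, 0, 14], "roll": 0}
    - {"translation": [0, 0, 14], "roll": 0}
    - {"translation": [0, 0, 14], "roll": 0}
    - {"translation": [0, 0, 14], "roll": 0}
    - {"translation": [0, 0, 8], "roll": 0}
    - {"translation": [0, 0, 0], "roll": 0}
    - {"translation": [0, 0, 0], "roll": 0}

```text
time: 9.12
tool_pos: [0.4612, -0.1976, 0.0444]
tool_rot: [3.141, -0.001, 2.954]
contact_force: [-0.2, -0.0, -2.1]
opening: 0.0117
grip_force: 50.0
```

Emit:
step_arm:
  commands:
    - {"translation": [0, 0, 2], "roll": 0}
    - {"translation": [0, 0, 2], "roll": 0}
    - {"translation": [0, 0, 2], "roll": 0}
    - {"translation": [0, 0, 0], "roll": 0}

```text
time: 9.45
tool_pos: [0.4613, -0.1979, 0.0387]
tool_rot: [-3.142, 0.0, 2.954]
contact_force: [-0.2, 0.5, -2.9]
opening: 0.0114
grip_force: 50.0
```

Emit:
step_arm:
  commands:
    - {"translation": [0, 0, 2], "roll": 0}
    - {"translation": [0, 0, 2], "roll": 0}
    - {"translation": [0, 0, 2], "roll": 0}
    - {"translation": [0, 0, 0], "roll": 0}

```text
time: 9.78
tool_pos: [0.461, -0.1978, 0.0323]
tool_rot: [3.141, -0.001, 2.954]
contact_force: [0.4, -0.1, -2.7]
opening: 0.0117
grip_force: 50.0
```

Emit:
step_arm:
  commands:
    - {"translation": [0, 0, 1], "roll": 0}
    - {"translation": [0, 0, 0.8], "roll": 0}
    - {"translation": [0, 0, 0], "roll": 0}

```text
time: 10.03
tool_pos: [0.4612, -0.1979, 0.0308]
tool_rot: [3.141, -0.0, 2.954]
contact_force: [0.2, 0.5, -3.2]
opening: 0.0118
grip_force: 50.0
```

Emit:
step_arm:
  commands:
    - {"translation": [0, 0, 0.5], "roll": 0}
    - {"translation": [0, 0, 0.3], "roll": 0}
    - {"translation": [0, 0, 0], "roll": 0}

```text
time: 10.28
tool_pos: [0.4613, -0.198, 0.0302]
tool_rot: [-3.142, 0.0, 2.954]
contact_force: [-0.9, 0.3, -2.0]
opening: 0.0119
grip_force: 50.0
```

Emit:
step_arm:
  commands:
    - {"translation": [0, 0, 0.5], "roll": 0}
    - {"translation": [0, 0, 0], "roll": 0}

```text
time: 10.45
tool_pos: [0.4613, -0.198, 0.0302]
tool_rot: [-3.141, 0.0, 2.954]
contact_force: [-3.1, 1.6, 5.0]
opening: 0.0115
grip_force: 50.0
```

Emit:
step_arm:
  commands:
    - {"translation": [-1, 0, -0.2], "roll": 0}
    - {"translation": [-3, 0, 0], "roll": 0}
    - {"translation": [-3, 0, 0], "roll": 0}
    - {"translation": [-3, 0, 0], "roll": 0}
    - {"translation": [-3, 0, 0], "roll": 0}
    - {"translation": [-3, 0, 0], "roll": 0}
    - {"translation": [-3, 0, 0], "roll": 0}
    - {"translation": [-1, 0, 0], "roll": 0}
    - {"translation": [0, 0, 0], "roll": 0}

```text
time: 11.2
tool_pos: [0.4811, -0.2018, 0.0302]
tool_rot: [-3.141, 0.0, 2.954]
contact_force: [-2.4, 0.6, 5.4]
opening: 0.012
grip_force: 50.0
```

Emit:
step_arm:
  commands:
    - {"translation": [-2, 0, 0], "roll": 0}
    - {"translation": [-2, 0, 0], "roll": 0}
    - {"translation": [-2, 0, 0], "roll": 0}
    - {"translation": [-2, 0, 0], "roll": 0}
    - {"translation": [-2, 0, 0], "roll": 0}
    - {"translation": [0, 0, 0], "roll": 0}

```text
time: 11.7
tool_pos: [0.4895, -0.2033, 0.0302]
tool_rot: [3.141, -0.003, 2.954]
contact_force: [-8.1, 0.3, 10.8]
opening: 0.0116
grip_force: 50.0
```

Emit:
step_arm:
  commands:
    - {"translation": [-2, 0, 0], "roll": 0}
    - {"translation": [-2, 0, 0], "roll": 0}
    - {"translation": [-2, 0, 0], "roll": 0}
    - {"translation": [-2, 0, 0], "roll": 0}
    - {"translation": [-2, 0, 0], "roll": 0}
    - {"translation": [0, 0, 0], "roll": 0}

```text
time: 12.2
tool_pos: [0.4985, -0.205, 0.0303]
tool_rot: [3.141, -0.004, 2.954]
contact_force: [-11.8, 0.6, 13.1]
opening: 0.0117
grip_force: 50.0
```

```bash
cat > look.py <<'E'
from h import *
import cv2,sys
x,y,w,hh=215,275,160,100
m=read_camera('side')[:,:,::-1]
s=cv2.resize(m[y:y+hh,x:x+w],None,fx=4.5,fy=4.5,interpolation=cv2.INTER_CUBIC)
cv2.imwrite('pics/'+sys.argv[1],s)
cv2.imwrite('pics/t'+sys.argv[1],read_camera('top')[:,:,::-1])
o=observe();a=-.188;d=o['tool_pos'][:2]-np.array([.5093,-.2069])
print(o['tool_pos'],o['tool_rot'],o['contact_force'],'tcp in jig',d@[np.cos(a),np.sin(a)],d@[-np.sin(a),np.cos(a)])
for c in('side','top'):print([(np.round(q['at'],3),q['confidence']) for q in search_frame(c,'stop_face')[:2]])
J=[.5093,-.2069,a]
for t in(16,26,36):print(t,((proj('side',place(J,[(21+t,62,24)],0))-[x,y]+.5)*4.5).round())
E
python3 look.py d.png
```

```text
[ 0.49847042 -0.20499169  0.03030132] [ 3.14103755 -0.00422207  2.95368465] [-12.46799922   1.20113894  12.84352095] tcp in jig -0.010995411755992394 -0.00014930560734271
[(array([ 0.556, -0.229,  0.041]), 0.62)]
[]
16 [[464. 129.]]
26 [[481. 130.]]
36 [[499. 131.]]
```

View pics/d.png

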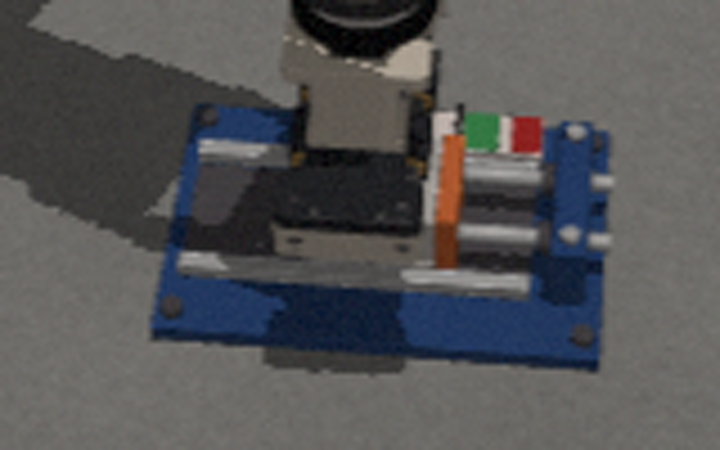

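The pointer is at (460,112), just short of the green band (465–500), which means about 12 mm of travel. The flange is flush against the fence. About 14 mm more to go.

Emit:
step_arm:
  commands:
    - {"translation": [-2, 0, -0.1], "roll": 0}
    - {"translation": [-2, 0, -0.1], "roll": 0}
    - {"translation": [-2, 0, 0], "roll": 0}
    - {"translation": [-2, 0, 0], "roll": 0}
    - {"translation": [-2, 0, 0], "roll": 0}
    - {"translation": [-2, 0, 0], "roll": 0}
    - {"translation": [-2, 0, 0], "roll": 0}
    - {"translation": [0, 0, 0], "roll": 0}
    - {"translation": [0, 0, 0], "roll": 0}

```text
time: 13.15
tool_pos: [0.5111, -0.2074, 0.0304]
tool_rot: [3.141, -0.007, 2.954]
contact_force: [-16.0, 1.2, 13.9]
opening: 0.0116
grip_force: 50.0
```

```bash
python3 look.py e.png
```

```text
[ 0.51112651 -0.20739088  0.03036031] [ 3.14079628 -0.00659112  2.95367253] [-15.54671554   1.55397599  13.87434392] tcp in jig 0.0018860684560837516 -0.0001408619609370642
[(array([ 0.566, -0.227,  0.038]), 0.73)]
[(array([ 0.627, -0.212,  0.04 ]), 0.49)]
16 [[464. 129.]]
26 [[481. 130.]]
36 [[499. 131.]]
```

View pics/e.png

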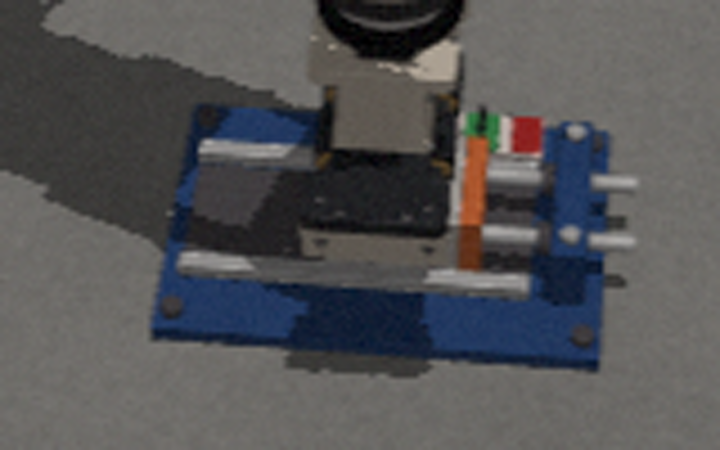

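The pointer stands at (484,115), mid-green, with the flange flush and only the bracket touching the fixture. I'll hold briefly to check that it's steady, then hand in.

Emit:
step_arm:
  commands:
    - {"translation": [0, 0, 0], "roll": 0}
    - {"translation": [0, 0, 0], "roll": 0}
    - {"translation": [0, 0, 0], "roll": 0}
    - {"translation": [0, 0, 0], "roll": 0}
    - {"translation": [0, 0, 0], "roll": 0}
    - {"translation": [0, 0, 0], "roll": 0}

```text
time: 13.85
tool_pos: [0.5112, -0.2074, 0.0303]
tool_rot: [3.141, -0.007, 2.954]
contact_force: [-16.0, 1.7, 13.5]
opening: 0.0119
grip_force: 50.0
```

```bash
python3 -c "
from cell import *
s=observe();print(s['tool_pos'],s['contact_force'])
print(hand_in())"
```

```text
[ 0.51115293 -0.20740817  0.03034937] [-15.96754918   1.7300477   13.50897043]
the job is handed in; nothing more can be done
None
```

I've handed the job in at about 14 s: the middle-sized bracket lies in the fixture's channel with its flange flush against the fence, held there with a steady push and the pointer mid-green; the result of the judging was not shown.

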